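Trapped-key start of the litho press isolator

TASK

Make the press drive live: lift the orange-handled key out of its holder, push it fully home in the lock on the isolator box against the spring inside and, keeping it pressed in, turn it clockwise until you feel it come up snug against its stop, without wrenching it; this draws the bolt out of the notched disc. Then turn the red isolator handle clockwise all the way to the green mark, and let go, leaving the key in the lock. Press and turn gently, never force the handle against the bolt, and leave the other things on the bench alone.

Things in the scene. Friction and masses are not known exactly. Their poses are not given: they have to be found in the camera images.
- isolator_box: grey steel enclosure, 156 (x) x 246 (y) x 90 mm high, fixed to the bench, cover upward. On it at x = 0: a steel lock with a brass top at y = -52.5 mm and a red handle on a steel disc over a yellow field at y = +52.5 mm. Origin: centre of its underside; z up, x and y along its sides.
- keyhole (a point): centre of the keyhole in the lock's brass top face, 120 mm above the bench. The lock spans x -27 to 27, y -27 to 38 mm about this point (axes as the box's), 30 mm high. Slot 22 mm long along x, 6.5 mm wide, with a 12 mm square eye for the key's stem; no bevel. The top plate is 5 mm thick; below it a barrel takes the blade.
- plunger_top (a point): point on the lock's axis 11 mm below the keyhole: top of a spring plunger that pushes back on the blade with 2.4 N, rising to 4.4 N when the collar seats (tip 16 mm down). The key turns only with its collar within 1.5 mm of the top face; once turned, the blade is caught below the plate and the key stays in, up to 2 mm proud when let go.
- lock_bolt: flat steel bolt 10 mm wide, 8 mm thick, sliding along the box's y above the cover. Origin: centre of its free end, at box y = +21.5 mm while locking the disc (10 mm deep in its 13 mm notch). The key draws it towards -y, 18 mm per rad; 10 mm frees the disc. 1 N on its stop takes 0.018 N m at the key: 6 to 12 N is snug, over 20 N (0.36 N m) is wrenching.
- bolt_guide (a point): point on the bolt's path, beside two dark guides. The key turns clockwise seen from above, easily (0.04 N m), after about 0.1 rad of play, until the bolt's tail meets an end stop hidden in the lock, somewhere from 0.65 to 1.20 rad of the lock's turn. At the stop the key feels springy, about 2 to 5 N m per rad, so the hand turns up to 0.3 rad more than the lock.
- isolator (a joint): angle of the red isolator handle, rad: 0 = off (locked), grows clockwise seen from above, 1.047 = on, at its stop by the green mark. Rubs with about 0.22 N m and stays where it is left. With the bolt in the notch it moves less than 0.06 rad.
- handle_grip (a point): centre of the red handle's grip bar, on its axis (box frame 0, +52.5, 124 mm). The bar is 66 mm long, 14 mm thick, from 108 to 138 mm above the bench, flat sides; at angle 0 it lies along the box's y. The steel disc under it is 80 mm across, its top 104 mm above the bench. This point's axes turn with the handle.
- key: key, 62 mm long, 90 g, upright in its holder at the start. Origin on its axis at the underside of its brass collar (18 mm across, 4 mm high), which is 50 mm above the bench in the holder. Below: stem 10 mm round, then flat blade 20 mm along x, 5 mm thick along y, tip at -16 mm. Above: neck 12 mm round, orange bow from 16 to 46 mm, 34 mm along x, 8 mm thick along y. Symmetric by half turn.
- key_bow (a point): centre of the key's orange bow, 31 mm above the key's origin: where to pinch it, across the 8 mm.
- key_tip (a point): centre of the blade's lower end, 16 mm below the key's origin.
- key_holder: dark steel block 60 x 60 x 50 mm on a 100 mm base plate, bolted to the bench, with a keyhole like the lock's in its top; the key stands in it loosely, lifts straight out 16 mm. Origin: centre of its underside. Fixed.
- ink_tin: bystander: low round tin, 84 mm across, 55 mm high; origin under its centre.
- jar: bystander: glass jar with red lid, 68 mm across, 85 mm high; origin under its centre.
- stone: bystander: offcut of pale litho stone, 110 x 150 x 45 mm; origin under its centre.
- ink_knife: bystander: ink knife with wooden handle, lying on the bench, about 280 mm long; origin in its middle.

How it is judged:
On the way, in this order (a step that is already met when the one before it is completed fails the run):
1. the key is pushed home in the lock, blade tip at least 14 mm below the top face (z of key_tip in the frame of keyhole below -0.014 m and horizontal distance between key_tip and keyhole below 0.004 m), for 0.1 s.
2. the key is turned, in the lock, until the withdrawn bolt bears on its end stop with over 4 N (snug), bolt out of the notch (z of key_tip in the frame of keyhole below -0.012 m and horizontal distance between key_tip and keyhole below 0.004 m and y of lock_bolt in the frame of isolator_box below 0.0105 m and contact force between lock_bolt and anything else above 4 N), for 0.1 s.
3. with the bolt out, the isolator handle is turned on, at its stop (value of joint isolator above 0.98 rad and y of lock_bolt in the frame of isolator_box below 0.0115 m), for 0.2 s.
At the end, for the whole second after the job is handed in: The key stands in the lock, let go and at rest (blade tip over 12 mm below the lock's top face and within 4 mm of the keyhole's axis, upright to 0.2 rad), the bolt is withdrawn out of the notch (its end below y = 11.5 mm of the box), and the isolator handle rests at on (over 0.98 of 1.047 rad) (all of step 3 and z of key_tip in the frame of keyhole below -0.012 m and horizontal distance between key_tip and keyhole below 0.004 m and angle between key's own z axis and vertical below 0.2 rad and velocity of joint isolator below 0.05 rad/s and linear speed of key below 0.02 m/s); the robot touches nothing.
It fails at once if the bolt is forced (the handle turned hard against it, or the key wrenched past its stop) (contact force between lock_bolt and anything else above 20 N).
It fails at once if the key is pressed hard on the lock before its blade is in (contact force between key and isolator_box above 25 N and z of key_tip in the frame of keyhole above -0.01 m).
It fails at once if the key is jammed hard in the lock (contact force between key and isolator_box above 60 N).
It fails at once if another thing on the bench (tin, jar, stone, knife) is disturbed by over 20 mm (distance of any of ink_tin, jar, stone, ink_knife from where it was at the start of the episode above 0.02 m).
It also fails if it takes over 72 s, if anything falls off the work surface, if the arm or the gripper's body presses on something with over 40 N, if the wrist force passes 120 N, or if a joint passes its speed limit or range.

ROBOT

A 7-joint arm with a two-finger parallel gripper is mounted at the origin on the work surface. World frame = base frame: x ahead of the robot, y to its left, z up, the work surface at z = 0. Lengths are in m, angles in rad, forces in N, time in s.
With the tool pointing down it reaches from about 0.425 to 1.025 m from the base axis. Payload 3.6 kg.
Tool frame: the origin (TCP) lies midway between the tips of the shut fingers; the grasp point (between the pads) lies 19 mm behind it; z points along the fingers, y is the line along which they close (so a half turn about z gives the same grasp; the last joint's range is limited). The gripper opens to 85 mm and grips with 20 to 120 N. Pads are 22 mm wide; open, the fingers measure 114 mm over their backs; the gripper's body (76 mm by 85 mm) begins 54 mm behind the grasp point. The pads swing forward as they close: fully open they stand 13 mm farther back than shut.
Start: joints at [1.248, 0.591, 0.048, 1.609, -0.033, 0.943, -0.034], TCP at [0.164, -0.706, 0.231] pointing down, gripper open.
Joint ranges: [-2.69, 2.69], [-0.47, 2.24], [-1.27, 1.36], [0.19, 2.51], [-1.53, 4.68], [0.08, 2.07], [-3.09, 3.09]. Speed limits (rad/s): [2.57, 2.57, 3.14, 3.14, 3.14, 3.14, 3.14].

INTERFACE

Orientations are given as a unit quaternion [w, x, y, z].
In Python, from workcell import robot gives the robot as it stands. Calls block until the motion is done:
- robot.reach(position, orientation): joint-space move of the TCP to a pose.
- robot.move_straight(position, frame=None, speed=0.15, until_force=None): straight line of the TCP; frame=None keeps the orientation; speed is the mean speed in m/s. With until_force (N) it stops when the force on the tool has changed by that much, and returns True; else False.
- robot.goto_joints(angles): joint-space move.
- robot.gripper_to(opening): opening from 0.0 (shut) to 1.0 (fully open); the grip force is fixed at half the most; returns when the fingers have stopped.
- robot.sleep(seconds).
- robot.ik(position, orientation): joint angles nearest the present ones, or None.
- robot.read_camera(name): name is "scene" or "top"; returns (picture, depth): 384x512x3 uint8, red, green, blue; 384x512 float32, m along the optical axis (not along the pixel's ray), 0 where there is no reading.
- robot.get_calibration(name): a dict with "intrinsics" (3x3 intrinsics, pixels), "rvec" (rotation vector, rad) and "tvec" (3), from world to camera coordinates, as OpenCV has them. Camera axes: x right, y down, z forward; pixel columns grow to the right and rows downward; lengths in m; the calibration is good to about 2 mm. A picture is of the moment at which its call begins. get_calibration takes no time and is no camera call.
A pose or a line that the arm cannot do raises robot.Unreachable and nothing moves.
- robot.finish_job(): hands the job in; it is judged then, once.
Trained networks look in the newest picture that a camera, given by its name, has taken for a name from the list of things; names that differ only in an ending like _2 or _b are one class to them, and where a whole thing is asked for, a point or a joint stands for the part that bears it (a point fixed in the world has none). Each returns a list of dicts, best first, with "p" (0 to 1); they miss things now and then, are a little off and sometimes report something else, mostly with a low value. They report only what shows in the picture. A call takes as long as a camera call.
- robot.cut_out(camera, query): "pixels" (384x512 bool, what is visible of it) and "box" ([left, top, right, bottom] in pixels, round what is visible of it).
Readings, each from a call of its own:
- robot.current_time_s(): time.
- robot.current_qpos(): joint angles.
- robot.current_dq(): joint speeds.
- robot.current_tau(): joint torques, N m.
- robot.current_position(): TCP position.
- robot.current_ee_rot(): TCP orientation.
- robot.current_wrist_force(): force on the tool from outside, world axes, zero at the start.
- robot.current_torque(): the same for the moment, N m.
- robot.current_width(): opening from 0.0 (shut) to 1.0 (fully open).
- robot.current_gripper_force(): force on a finger pad.
Only numpy, scipy, OpenCV 4.12 (cv2) and the standard library are available. Lean on these libraries where they do the work, as an engineer would, in place of code of your own. Each camera call takes 0.05 s, during which the arm holds its last target. There are 200 camera calls.

## Working session

There is one attempt and no reset: what is moved stays moved. The work goes in short steps, each a Python script; the robot and the scene stay as the last script left them, time stands still between calls to the robot, and variables do not carry over. Pictures are saved under pics/ and viewed, at most 10 in all, crops included, and the job is handed in when it is done.

```bash
mkdir -p pics; ls
cat > h.py <<'E'
import numpy as np, cv2
from workcell import robot
from scipy.spatial.transform import Rotation as R
def cal(n):
    c=robot.get_calibration(n); K=np.array(c["intrinsics"]);Rm=cv2.Rodrigues(np.array(c["rvec"],float))[0];return K,Rm,np.array(c["tvec"],float).ravel()
def cloud(n,d):
    K,Rm,t=cal(n); v,u=np.mgrid[:384,:512]
    P=np.stack([(u-K[0,2])/K[0,0]*d,(v-K[1,2])/K[1,1]*d,d],-1)
    return (P-t)@Rm
def down(yaw):  # tool z down; tool y axis at world yaw
    y=np.array([np.cos(yaw),np.sin(yaw),0]);z=np.array([0,0,-1.]);x=np.cross(y,z)
    q=R.from_matrix(np.stack([x,y,z],1)).as_quat();return [q[3],q[0],q[1],q[2]]
E
python3 - <<'E'
from h import *
for n in ("scene","top"):
    p,d=robot.read_camera(n); cv2.imwrite(f"pics/{n}0.png",p[:,:,::-1]); W=cloud(n,d); np.savez(f"{n}0.npz",p=p,W=W,d=d)
    K,Rm,t=cal(n); print(n,"campos",-Rm.T@t,K[0,0])
    for q in ("isolator_box","key","key_holder","lock_bolt","handle_grip","ink_tin","jar","stone","ink_knife"):
        for r in robot.cut_out(n,q)[:2]:
            m=r["pixels"]&(d>0); w=W[m]
            if len(w): print(q,round(r["p"],2),r["box"],m.sum(),np.median(w,0).round(4),w.min(0).round(3),w.max(0).round(3))
E
```

```text
pics
scene campos [ 1.18037583 -0.24836652  0.89569969] 364.3092648494549
isolator_box 0.83 [259.8, 172.3, 353.1, 246.9] 4705 [0.6039 0.1591 0.0907] [ 0.402  0.049 -0.002] [0.694 0.338 0.143]
isolator_box 0.44 [308.0, 178.1, 336.3, 199.1] 453 [0.5815 0.2218 0.1104] [0.535 0.191 0.093] [0.614 0.266 0.143]
key 0.55 [164.6, 219.0, 179.4, 234.9] 99 [ 0.5037 -0.2189  0.081 ] [ 0.412 -0.228  0.001] [ 0.516 -0.205  0.099]
key 0.23 [262.9, 170.3, 354.8, 251.0] 4572 [0.6037 0.1591 0.0907] [ 0.484  0.049 -0.   ] [0.694 0.302 0.143]
key_holder 0.83 [160.3, 220.9, 192.0, 258.2] 722 [ 0.5152 -0.2267  0.0346] [ 0.443 -0.274 -0.001] [ 0.547 -0.164  0.055]
lock_bolt 0.33 [262.4, 171.9, 350.2, 245.5] 4748 [0.6022 0.158  0.0906] [ 0.397  0.049 -0.003] [0.694 0.364 0.143]
handle_grip 0.91 [310.2, 179.1, 333.2, 197.2] 438 [0.5808 0.2233 0.1136] [0.535 0.193 0.099] [0.614 0.269 0.143]
ink_tin 0.86 [329.9, 133.0, 354.8, 155.4] 491 [0.3686 0.4411 0.049 ] [ 0.26   0.411 -0.001] [0.396 0.521 0.06 ]
jar 0.98 [346.6, 220.9, 373.7, 251.7] 735 [0.7422 0.2579 0.065 ] [ 0.65   0.238 -0.003] [0.765 0.326 0.09 ]
sto
[... 966 characters left out ...]
] [0.76  0.302 0.091]
handle_grip 0.92 [169.2, 167.4, 198.5, 199.7] 668 [0.5676 0.2284 0.1052] [0.53  0.192 0.09 ] [0.615 0.268 0.143]
ink_tin 0.77 [91.7, 248.9, 128.1, 274.9] 794 [0.3538 0.4443 0.0539] [0.311 0.411 0.001] [0.393 0.491 0.061]
ink_tin 0.32 [160.5, 145.0, 250.2, 224.4] 5105 [0.5637 0.1776 0.0908] [ 0.464  0.052 -0.004] [0.692 0.321 0.143]
jar 0.55 [160.6, 117.8, 187.5, 145.9] 536 [0.7215 0.2645 0.0835] [ 0.696  0.239 -0.002] [0.756 0.301 0.091]
stone 0.86 [271.9, 86.8, 331.0, 135.7] 1934 [ 0.7991 -0.0955  0.0444] [ 0.739 -0.177 -0.005] [ 0.869 -0.016  0.051]
ink_knife 0.91 [355.5, 243.5, 426.8, 332.0] 1032 [ 0.3314 -0.3277  0.0039] [ 0.161 -0.457 -0.005] [ 0.399 -0.262  0.025]
```

Run:
```python
from h import *
a=[]
for n,(u0,v0,u1,v1) in (("top",(150,130,365,235)),("scene",(150,165,365,265))):
    im=cv2.imread(f"pics/{n}0.png")[v0:v1,u0:u1]; a.append(cv2.resize(im,(780,290),interpolation=cv2.INTER_CUBIC))
cv2.imwrite("pics/a.png",np.vstack(a))
for n in ("top","scene"):
    f=np.load(f"{n}0.npz");W=f["W"];P=f["p"].astype(int)
    box=(W[...,0]>.44)&(W[...,0]<.71)&(W[...,1]>.03)&(W[...,1]<.32)
    def rect(m,l):
        m=cv2.morphologyEx(m.astype(np.uint8),cv2.MORPH_OPEN,np.ones((2,2)))>0
        w=W[m]; 
        if len(w)<5: print(l,len(w));return
        (c,s,an)=cv2.minAreaRect(w[:,:2].astype(np.float32)); print(n,l,len(w),np.round(c,4),np.round(s,4),round(an,2),"med z",np.median(w[:,2]).round(4))
    rect(box&(abs(W[...,2]-.09)<.006)&(W[...,0]<.71),"cover")
    rect(box&(abs(W[...,2]-.12)<.006)&(W[...,1]<.2),"lock")
    red=(P[...,0]>110)&(P[...,0]>2*P[...,1])&(P[...,0]>2*P[...,2])
    rect(box&red&(W[...,2]>.13),"handle")
    kk=(abs(W[...,0]-.5)<.06)&(abs(W[...,1]+.215)<.06)
    rect(kk&(abs(W[...,2]-.05)<.006),"holder")
    rect(kk&(W[...,2]>.062),"bow"); rect(kk&(W[...,2]>.09),"bowtop")
    br=(P[...,0]>P[...,2]*1.4)&(P[...,0]>90)&box&(abs(W[...,2]-.12)<.006)&(W[...,1]<.2)
    rect(br,"brass")
    w=W[kk&(W[...,2]>.085)]; print(w[:,:2].mean(0))
```

```text
top cover 3611 [0.5838 0.1592] [0.3036 0.2153] 80.39 med z 0.0901
top lock 461 [0.5328 0.0848] [0.1826 0.0755] 57.93 med z 0.1194
top handle 105 [0.57   0.2284] [0.0626 0.012 ] 85.89 med z 0.1365
top holder 380 [ 0.4642 -0.1236] [0.0699 0.295 ] 17.83 med z 0.0497
top bow 65 [ 0.4971 -0.2249] [0.0383 0.0206] 28.67 med z 0.0911
top bowtop 36 [ 0.4964 -0.2263] [0.0349 0.0198] 23.65 med z 0.095
top brass 447 [0.5329 0.0845] [0.183  0.0743] 57.4 med z 0.1194
[ 0.49890402 -0.21675637]
scene cover 2275 [0.822 0.082] [0.3061 0.9255] 65.63 med z 0.091
scene lock 351 [ 0.8381 -0.0568] [0.1031 0.7777] 53.21 med z 0.1204
scene handle 63 [0.5759 0.23  ] [0.0641 0.0107] 82.03 med z 0.137
scene holder 322 [ 0.8217 -0.2502] [0.0817 0.7126] 83.75 med z 0.0505
scene bow 76 [ 0.8299 -0.2371] [0.022  0.7009] 86.37 med z 0.0835
scene bowtop 31 [ 0.8299 -0.2369] [0.021  0.7009] 86.41 med z 0.0961
scene brass 319 [ 0.8381 -0.0568] [0.1031 0.7777] 53.21 med z 0.1207
[ 0.50223328 -0.21807002]
```

View pics/a.png

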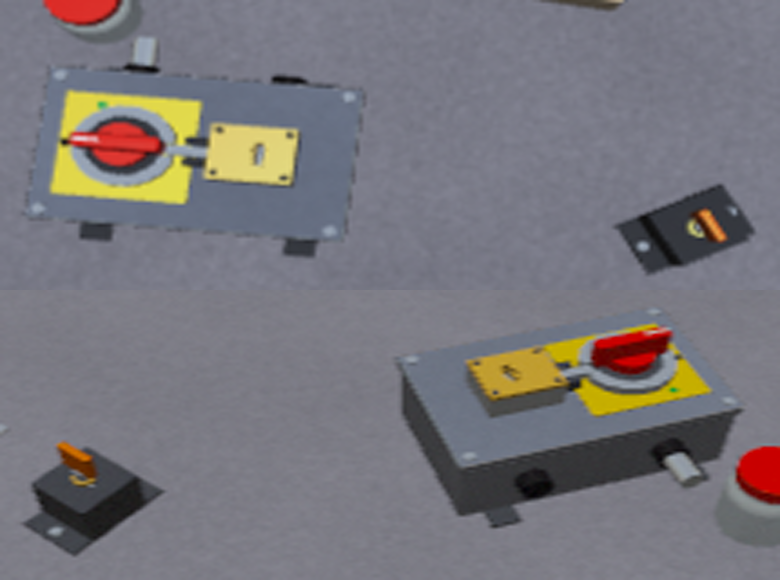

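```bash
cat >> h.py <<'E'
def plane(n,uv,z):
    K,Rm,t=cal(n); uv=np.atleast_2d(uv).astype(float)
    r=np.c_[(uv-K[:2,2])/[K[0,0],K[1,1]],np.ones(len(uv))]@Rm; c=-Rm.T@t
    return (c+r*((z-c[2])/r[:,2])[:,None])[:,:2]
def big(m,k=3):
    if k: m=cv2.morphologyEx(m.astype(np.uint8),cv2.MORPH_OPEN,np.ones((k,k)))
    l,lab,s,_=cv2.connectedComponentsWithStats(m.astype(np.uint8)); return lab==1+np.argmax(s[1:,4])
def rect(n,m,z):
    v,u=np.nonzero(m); w=plane(n,np.c_[u,v],z); c,s,a=cv2.minAreaRect(w.astype(np.float32))
    return np.round(c,4),np.round(s,4),round(a,2),w.mean(0).round(4),len(w)
E
python3 - <<'E'
from h import *
for n in ("top","scene"):
    f=np.load(f"{n}0.npz");W=f["W"];P=f["p"].astype(int);r,g,b=P[...,0],P[...,1],P[...,2]
    near=lambda x,y,rad:np.hypot(W[...,0]-x,W[...,1]-y)<rad
    Z=W[...,2]
    print(n,"cover",rect(n,big(near(.575,.175,.2)&(abs(Z-.093)<.012)|near(.575,.175,.1)&(Z>.08)),.09))
    br=big(near(.57,.125,.06)&(r>1.35*b)&(abs(Z-.12)<.008)&(r>130),2); print("brass",rect(n,br,.12))
    print("handle",rect(n,big(near(.575,.23,.06)&(Z>.133)&(r>1.8*g),0),.138))
    kk=near(.5,-.215,.05)
    print("bow(all)",rect(n,big(kk&(r>1.7*b)&(r>1.6*g)&(Z>.06),0),.096))
    print("bowtop",rect(n,big(kk&(Z>.091)&(r>1.6*b),0),.096))
    print("holder",rect(n,big(near(.5,-.215,.06)&(Z>.044)),.05))
    # slot: dark pixels inside filled brass
    cn,_=cv2.findContours(br.astype(np.uint8),0,2); h=np.zeros(br.shape,np.uint8); cv2.drawContours(h,[cv2.convexHull(cn[0])],-1,1,-1)
    h=cv2.erode(h,np.ones((5,5)))>0; wgt=np.where(h,np.clip(np.median(g[h])-25-g,0,None),0).astype(float)
    v,u=np.nonzero(wgt); q=np.average(np.c_[u,v],axis=0,weights=wgt[v,u]); pw=plane(n,np.c_[u,v],.12); c=np.cov(pw.T,aweights=wgt[v,u]); ev,V=np.linalg.eigh(c)
    print("slot",len(u),plane(n,q,.12),np.sqrt(ev),np.degrees(np.arctan2(V[1,1],V[0,1])))
E
```

```text
top cover (array([0.5668, 0.1777]), array([0.2454, 0.1556]), 84.83, array([0.5662, 0.1776]), 4863)
brass (array([0.5604, 0.1287]), array([0.0646, 0.0537]), 85.09, array([0.5599, 0.1295]), 434)
handle (array([0.5716, 0.2301]), array([0.0644, 0.0138]), 85.06, array([0.5713, 0.2271]), 114)
bow(all) (array([ 0.499 , -0.2147]), array([0.0329, 0.0124]), 26.36, array([ 0.4987, -0.2139]), 43)
bowtop (array([ 0.4993, -0.2166]), array([0.0317, 0.0087]), 26.3, array([ 0.4982, -0.2174]), 35)
holder (array([ 0.4993, -0.2166]), array([0.0598, 0.0617]), 27.22, array([ 0.4993, -0.2168]), 449)
slot 35 [[0.55976797 0.12269331]] [0.00376354 0.01396803] -145.14983714374975
scene cover (array([0.5704, 0.1761]), array([0.2474, 0.1614]), 84.77, array([0.5738, 0.1727]), 3322)
brass (array([0.5671, 0.1315]), array([0.0665, 0.0531]), 84.93, array([0.5668, 0.1308]), 280)
handle (array([0.5748, 0.227 ]), array([0.0657, 0.0186]), 84.71, array([0.5746, 0.225 ]), 87)
bow(all) (array([ 0.5093, -0.2185]), array([0.0496, 0.0162]), 20.05, array([ 0.5099, -0.2188]), 65)
bowtop (array([ 0.5011, -0.2179]), array([0.0362, 0.0092]), 29.45, array([ 0.5001, -0.2183]), 33)
holder (array([ 0.4939, -0.2224]), array([0.0821, 0.0643]), 29.31, array([ 0.4993, -0.2185]), 398)
slot 15 [[0.55867745 0.12543502]] [0.00242312 0.00553388] 179.56290374304905
```

```bash
cat >> h.py <<'E'
KEY=np.array([.4993,-.2166]);KY=np.radians(26.8);HOLE=np.array([.562,.1252]);BY=np.radians(-5.1)
E
python3 - <<'E'
from h import *
f=np.load("top0.npz");W=f["W"];P=f["p"].astype(int);r,b=P[...,0],P[...,2]
near=np.hypot(W[...,0]-.57,W[...,1]-.125)<.06
print("brass",rect("top",big(near&(r>1.35*b)&(abs(W[...,2]-.12)<.008)&(r>130),3),.12), plane("top",[221.1,185.4],.12))
g=lambda q:None if q is None else np.round(q,2)
for k in (-1,1):
    print(k,"key",g(robot.ik([*KEY,.062],down(KY+k*np.pi/2))))
    for a in (0,-.8,-1.5): print("  lock",a,g(robot.ik([*HOLE,.14],down(BY+k*np.pi/2+a))))
    H=HOLE+.105*np.array([-np.sin(BY),np.cos(BY)])
    for a in (0,-1.1): print("  handle",a,g(robot.ik([*H,.11],down(BY+(k-1)*np.pi/2+a))))
E
```

```text
brass (array([0.5631, 0.1314]), array([0.0645, 0.0537]), 85.09, array([0.5629, 0.1322]), 414) [[0.56374226 0.12557342]]
-1 key [ 0.36  0.63 -0.05  2.12  0.07  0.39 -0.85]
  lock 0 [-0.25  0.53 -0.07  2.02  0.06  0.6  -2.02]
  lock -0.8 [-0.41  0.53  0.16  2.02 -0.14  0.59 -2.62]
  lock -1.5 [ 0.41  0.78 -1.07  1.99  0.87  0.93  2.  ]
  handle 0 [ 0.23  0.87 -1.08  1.92  0.95  0.98  1.74]
  handle -1.1 [ 0.13  0.78 -0.89  1.92  0.81  0.85  0.76]
1 key [-0.14  0.75  0.67  2.14 -0.91  0.57 -3.03]
  lock 0 [ 0.22  0.63 -0.74  2.    0.62  0.75  0.59]
  lock -0.8 [ 0.15  0.6  -0.63  2.    0.53  0.71 -0.13]
  lock -1.5 [ 0.06  0.57 -0.5   2.    0.43  0.67 -0.74]
  handle 0 [-0.09  0.66 -0.52  1.93  0.51  0.68 -1.02]
  handle -1.1 [-0.34  0.61 -0.17  1.94  0.17  0.6  -1.81]
```

```bash
sed -i 's/HOLE=np.array(\[.562,.1252\])/HOLE=np.array([.5625,.1256])/' h.py
python3 - <<'E'
from h import *
o=down(KY-np.pi/2)
robot.gripper_to(.5)
robot.reach([*KEY,.15],o)
print(robot.current_position(),robot.current_time_s())
print(robot.move_straight([*KEY,.062],speed=.1,until_force=8))
p0=robot.current_position(); robot.gripper_to(0.0)
print("w",robot.current_width(),robot.current_gripper_force(),p0,robot.current_wrist_force().round(2) if hasattr(robot.current_wrist_force(),'round') else robot.current_wrist_force())
robot.move_straight([*KEY,.13],speed=.08)
print("F",robot.current_wrist_force(),robot.current_width(),robot.current_time_s())
robot.reach([*HOLE,.20],down(BY+np.pi/2))
print(robot.current_qpos(),robot.current_position(),robot.current_time_s())
a=[]
for n in("top","scene"):
    p,d=robot.read_camera(n); np.savez(f"{n}1.npz",p=p,W=cloud(n,d))
    K,Rm,t=cal(n); u=K@(Rm@np.array([*HOLE,.14])+t); u=(u[:2]/u[2]).astype(int)
    a.append(cv2.resize(p[u[1]-35:u[1]+35,u[0]-45:u[0]+45,::-1],(390,303),interpolation=cv2.INTER_CUBIC)); print(n,u)
cv2.imwrite("pics/b.png",np.hstack(a))
E
```

```text
[ 0.49920805 -0.21816089  0.15013798] 3.6333
False
w 0.0819949575052906 58.833415657281876 [ 0.49974409 -0.21679548  0.06244508] [0.05 0.27 6.38]
F [-0.32842451  0.49361666 -1.18816609] 0.08657836335760065 6.0833
[ 0.29317363  0.57035034 -0.83288171  1.95206711  0.55360673  0.86504181
  0.64321977] [0.56226559 0.12392672 0.19910196] 7.425
top [220 184]
scene [291 188]
```

View pics/b.png

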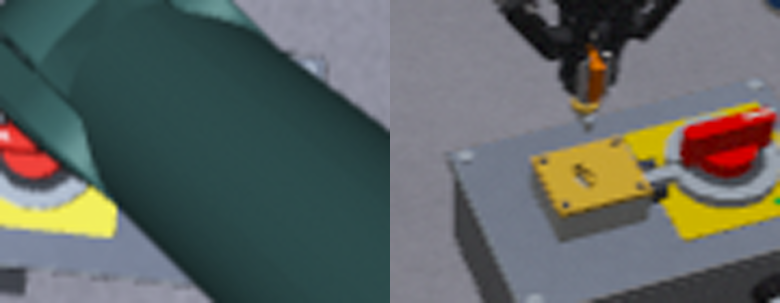

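```bash
cat >> h.py <<'E'
BX=np.array([np.cos(BY),np.sin(BY)]);BYV=np.array([-np.sin(BY),np.cos(BY)])
def probe(dx,dy,up=.1515,f=4):
    c=HOLE+dx*BX+dy*BYV
    robot.move_straight([*c,up],down(BY+np.pi/2),speed=.04); robot.sleep(.1)
    s=robot.move_straight([*c,.139],speed=.012,until_force=f)
    p=np.array(robot.current_position()); e=p[:2]-HOLE
    print("probe",dx,dy,"stop",s,"tipz",round((p[2]-.148)*1e3,2),"actual mm",np.round([e@BX*1e3,e@BYV*1e3],2),"F",np.round(robot.current_wrist_force(),2),"t",robot.current_time_s())
    return p[2]-.148
E
python3 - <<'E'
from h import *
robot.move_straight([*HOLE,.155],down(BY+np.pi/2),speed=.08)
robot.sleep(.2); print(robot.current_position(),robot.current_wrist_force())
z=probe(0,0)
a=[]
p,d=robot.read_camera("scene")
cv2.imwrite("pics/c.png",cv2.resize(p[150:210,255:335,::-1],(780,585),interpolation=cv2.INTER_CUBIC))
E
```

```text
[0.56289556 0.12585344 0.15555801] [-0.09750248 -0.07796365 -1.35037941]
probe 0 0 stop True tipz -0.49 actual mm [0.15 0.23] F [ 1.02 -0.    2.71] t 9.3
```

View pics/c.png

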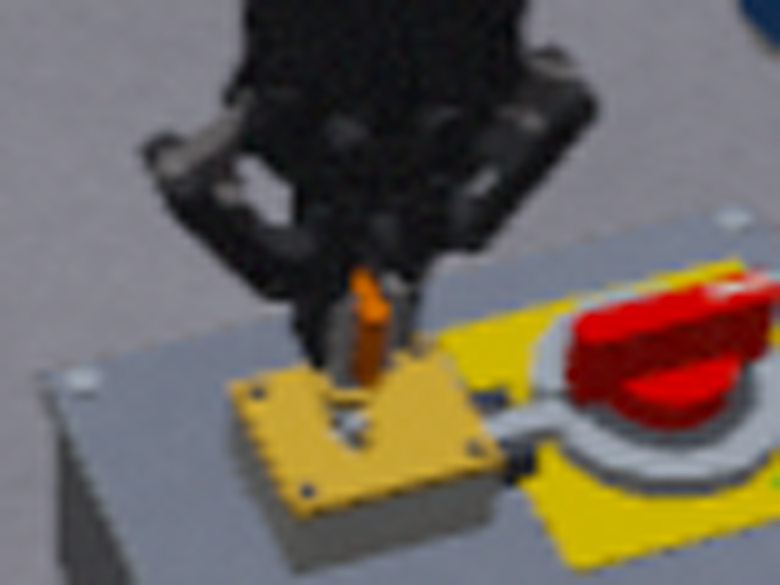

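Run:
```python
from h import *
for dx,dy in ((.0013,0),(.0013,.0012),(0,.0012),(.0013,-.0012),(0,-.0012),(-.0013,0),(-.0013,.0012),(-.0013,-.0012)):
    z=probe(dx,dy,up=.1495)
    if z<-.003: break
```

```text
probe 0.0013 0 stop False tipz -9.03 actual mm [1.26 0.39] F [ 0.05  1.95 -1.77] t 10.725
```

Run:
```python
from h import *
c=HOLE+.0013*BX
print(robot.current_torque(),robot.current_wrist_force())
s=robot.move_straight([*c,.1305],down(BY+np.pi/2),speed=.012,until_force=9)
robot.sleep(.3); p=np.array(robot.current_position());e=p[:2]-HOLE
print(s,(p[2]-.148)*1e3,e@BX*1e3,e@BYV*1e3,robot.current_wrist_force(),robot.current_torque(),robot.current_time_s())
```

```text
[ 0.53079106 -0.07201504 -0.03673638] [ 0.04850782  1.95000261 -1.76605957]
True -14.415396077779391 1.5140661439021301 0.4329086888553584 [-1.45047213 -0.59700312  5.75641288] [-0.0214377   0.22965808 -0.03647288] 11.5667
```

Run:
```python
from h import *
c=HOLE+.0014*BX+.0002*BYV
for z in (.1325,.1315,.1305,.1295):
    s=robot.move_straight([*c,z],down(BY+np.pi/2),speed=.01,until_force=8)
    robot.sleep(.15); p=np.array(robot.current_position());f=np.array(robot.current_wrist_force());e=p[:2]-HOLE
    print(z,s,(p[2]-.148)*1e3,np.round([e@BX*1e3,e@BYV*1e3],2),f.round(2),np.round(robot.current_torque(),3),robot.current_time_s())
    if f[2]>11: break
```

```text
0.1325 False -14.574639991608906 [1.56 0.37] [-1.11  0.56  7.97] [0.175 0.467 0.001] 12.0167
0.1315 False -14.808668151931826 [1.67 0.46] [-3.24  0.92 12.53] [0.011 0.747 0.042] 12.4167
```

```bash
cat > turn.py <<'E'
from h import *
import sys
def yaw():
    w,x,y,z=robot.current_ee_rot(); M=R.from_quat([x,y,z,w]).as_matrix(); return np.arctan2(M[1,1],M[0,1])-(BY+np.pi/2)
c=HOLE+.0014*BX+.0002*BYV; a=0.; z=.1318; log=[]
t0=robot.current_time_s()
while a>-1.55:
    a-=.04
    robot.move_straight([*c,z],down(BY+np.pi/2+a),speed=.05)
    robot.sleep(.03)
    f=np.array(robot.current_wrist_force()); t=robot.current_torque()[2]; p=robot.current_position()
    log.append(t); print(round(a,2),"yaw",round(yaw(),3),"tz",round(t,3),"f",f.round(1),"z",round((p[2]-.148)*1e3,2),"t",round(robot.current_time_s(),2))
    c=c+.00006*np.clip(f[:2],-5,5)
    if f[2]>16: z+=.0002
    if f[2]<8: z-=.0002
    base=np.median(log[2:]) if len(log)>5 else .04
    if t-base>.09 or abs(f[:2]).max()>15: break
np.savez("turn.npz",c=c,a=a,z=z,base=base); print(c,z,base)
E
python3 turn.py
```

```text
-0.04 yaw -0.04 tz 0.081 f [-2.9  0.5 10.9] z -14.72 t 12.7
-0.08 yaw -0.08 tz 0.024 f [-2.1 -0.2 10.9] z -14.73 t 12.98
-0.12 yaw -0.12 tz 0.005 f [-1.6  0.2 11.1] z -14.71 t 13.27
-0.16 yaw -0.16 tz 0.051 f [-1.6  0.5  9.7] z -14.69 t 13.55
-0.2 yaw -0.2 tz 0.031 f [-1.   1.5  9.1] z -14.71 t 13.83
-0.24 yaw -0.24 tz 0.032 f [-0.5 -0.4 10.2] z -14.69 t 14.12
-0.28 yaw -0.28 tz 0.057 f [-1.6  0.7  9.6] z -14.71 t 14.4
-0.32 yaw -0.32 tz 0.046 f [-1.9  1.1  9.8] z -14.7 t 14.68
-0.36 yaw -0.36 tz -0.009 f [-1.1  0.5 10. ] z -14.7 t 14.97
-0.4 yaw -0.4 tz 0.017 f [-1.2  0.9  9.2] z -14.69 t 15.25
-0.44 yaw -0.44 tz 0.009 f [-1.2  0.2 10.1] z -14.7 t 15.53
-0.48 yaw -0.48 tz -0.009 f [ 0.  -0.1  9.4] z -14.7 t 15.82
-0.52 yaw -0.52 tz -0.04 f [-1.8 -0.3  9.1] z -14.7 t 16.1
-0.56 yaw -0.56 tz 0.006 f [-1.5  1.1  9. ] z -14.68 t 16.38
-0.6 yaw -0.6 tz 0.006 f [ 0.1  0.3 10.7] z -14.69 t 16.67
-0.64 yaw -0.64 tz 0.036 f [-1.6 -0.1  9.2] z -14.69 t 16.95
-0.68 yaw -0.68 tz 0.035 f [-0.3  0.   9.2] z -14.67 t 17.23
-0.72 yaw -0.72 tz -0.008 f [0.5 0.9 8.8] z -14.68 t 17.52
-0.76 yaw -0.76 
[... 234 characters left out ...]
 -0.92 tz -0.015 f [-0.8 -0.1  9.3] z -14.67 t 18.93
-0.96 yaw -0.96 tz 0.067 f [0.1 0.4 9.1] z -14.64 t 19.22
-1.0 yaw -1.0 tz 0.042 f [ 0.1 -0.4  9.4] z -14.69 t 19.5
-1.04 yaw -1.04 tz 0.0 f [-0.  -0.1  9.6] z -14.68 t 19.78
-1.08 yaw -1.08 tz 0.04 f [-0.2 -0.2  9.4] z -14.68 t 20.07
-1.12 yaw -1.12 tz 0.042 f [-0.9  0.9  9.3] z -14.7 t 20.35
-1.16 yaw -1.16 tz 0.05 f [-0.7  0.4  8.6] z -14.68 t 20.63
-1.2 yaw -1.2 tz 0.055 f [-0.2 -0.4  8.3] z -14.68 t 20.92
-1.24 yaw -1.24 tz 0.007 f [-0.1 -0.5  9. ] z -14.7 t 21.2
-1.28 yaw -1.28 tz 0.082 f [ 0.4 -0.2  9.6] z -14.68 t 21.48
-1.32 yaw -1.319 tz 0.184 f [-0.3 -0.1  9.4] z -14.66 t 21.77
[0.56233128 0.12625307] 0.1318 0.030567327578858938
```

Run:
```python
from h import *
d=np.load("turn.npz");c=d["c"];a=float(d["a"]);z=float(d["z"])
def mt():
    r=[]
    for _ in range(12): r.append(robot.current_torque()[2]); robot.sleep(.02)
    return np.mean(r),np.std(r)
for i in range(8):
    t,s=mt(); print(round(a,3),"tz",round(t,3),round(s,3),robot.current_time_s())
    if t>.185: break
    a-=.012; robot.move_straight([*c,z],down(BY+np.pi/2+a),speed=.05)
np.savez("turn2.npz",c=c,a=a,z=z)
robot.sleep(.2)
p,dd=robot.read_camera("scene")
cv2.imwrite("pics/d.png",cv2.resize(p[150:210,255:335,::-1],(780,585),interpolation=cv2.INTER_CUBIC))
```

```text
-1.32 tz 0.173 0.024 21.9667
-1.332 tz 0.234 0.025 22.4167
```

View pics/d.png

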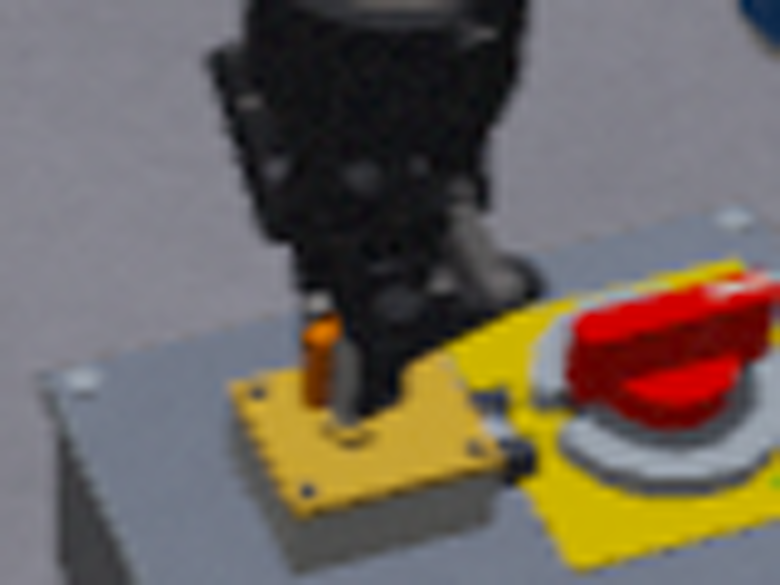

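Run:
```python
from h import *
d=np.load("turn2.npz");c=d["c"];a=float(d["a"]);z=float(d["z"])
robot.move_straight([*c,z],down(BY+np.pi/2+a+.035),speed=.05)
print("t",robot.current_torque(),robot.current_wrist_force())
robot.gripper_to(.35)
robot.move_straight([*c,.20],speed=.12)
H=np.array([.5628,.1258])+.105*BYV; np.save("H.npy",H)
robot.reach([*H,.20],down(BY))
p,dd=robot.read_camera("scene")
cv2.imwrite("pics/e.png",cv2.resize(p[150:210,255:335,::-1],(780,585),interpolation=cv2.INTER_CUBIC))
print(robot.current_position(),H,robot.current_qpos(),robot.current_time_s())
```

```text
t [0.0353854  0.1168737  0.08692499] [0.17366262 0.5774049  8.77458392]
[0.57136407 0.22967218 0.19869164] [0.5721339  0.23038431] [-0.18073115  0.51801179 -0.38685631  1.87618581  0.26412964  0.80041915
 -0.79595162] 24.5333
```

View pics/e.png

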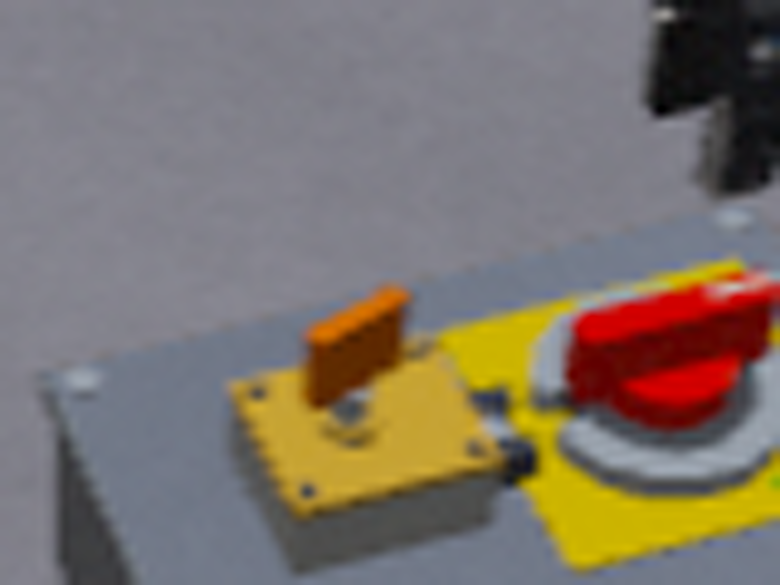

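The key stands in the lock near (350,400) and the bolt is out of the notch. The handle is still at off. Next I turn the handle.

Run:
```python
from h import *
H=np.load("H.npy")
robot.gripper_to(.5)
s=robot.move_straight([*H,.112],down(BY),speed=.08,until_force=10)
print(s,robot.current_position()); 
if not s:
    robot.gripper_to(0.); print("w",robot.current_width(),robot.current_wrist_force(),robot.current_torque())
    a=0
    while a>-1.10:
        a-=.06
        robot.move_straight([*H,.112],down(BY+a),speed=.05); robot.sleep(.03)
        t=np.mean([robot.current_torque()[2] for _ in range(3)]); f=np.array(robot.current_wrist_force())
        w,x,y,z=robot.current_ee_rot();M=R.from_quat([x,y,z,w]).as_matrix();ya=np.arctan2(M[1,1],M[0,1])-BY
        print(round(a,2),round(ya,3),"tz",round(t,3),f.round(1),round(robot.current_time_s(),2))
        H=H+.00005*np.clip(f[:2],-8,8)
        if t>(.45 if a>-.15 else .7) or abs(f[:2]).max()>25: break
    np.savez("hd.npz",H=H,a=a)
```

```text
False [0.57259001 0.23064691 0.11256917]
w 0.15118901142075794 [ 1.74751197 -0.35835906  4.14162692] [-0.09311781 -0.12067516 -0.03224799]
-0.06 -0.06 tz -0.134 [ 1.1 -1.6  6.4] 26.72
-0.12 -0.12 tz -0.168 [ 2.  -0.7  5.5] 27.0
-0.18 -0.18 tz -0.198 [ 1.  -0.8  5.7] 27.28
-0.24 -0.24 tz -0.105 [ 1.1 -1.5  6. ] 27.57
-0.3 -0.3 tz -0.133 [0.1 0.  5.7] 27.85
-0.36 -0.36 tz -0.154 [ 0.8 -0.2  6.2] 28.13
-0.42 -0.42 tz -0.085 [0.3 0.1 5.8] 28.42
-0.48 -0.479 tz -0.152 [ 0.9 -0.6  5.8] 28.7
-0.54 -0.539 tz -0.137 [ 0.3 -0.8  5.9] 28.98
-0.6 -0.599 tz -0.125 [-0.3  0.5  7.1] 29.27
-0.66 -0.659 tz -0.107 [ 0.2 -0.5  6.1] 29.55
-0.72 -0.719 tz -0.12 [ 0.1 -0.2  6.2] 29.83
-0.78 -0.779 tz -0.16 [-0.2 -1.   7.3] 30.12
-0.84 -0.839 tz -0.08 [0.3 0.6 6.8] 30.4
-0.9 -0.899 tz -0.087 [-0.9 -0.7  6.8] 30.68
-0.96 -0.959 tz -0.105 [-0.7  0.8  6.4] 30.97
-1.02 -1.019 tz -0.129 [-0.4  0.4  6.6] 31.25
-1.08 -1.071 tz 1.057 [-0.7 -0.3  7.5] 31.53
```

Run:
```python
from h import *
d=np.load("hd.npz");H=d["H"];a=float(d["a"])
robot.sleep(.3); robot.move_straight([*H,.112],down(BY+a+.025),speed=.05)
print(robot.current_torque()[2])
robot.gripper_to(.5); robot.move_straight([*H,.22],speed=.12)
robot.goto_joints([1.248,.591,.048,1.609,-.033,.943,-.034])
a=[]
for n,(u0,v0) in (("top",(155,140)),("scene",(258,150))):
    p,dd=robot.read_camera(n); a.append(cv2.resize(p[v0:v0+75,u0:u0+95,::-1],(399,315),interpolation=cv2.INTER_CUBIC))
    if n=="top":
        W=cloud(n,dd);P=p.astype(int);print(rect(n,big((np.hypot(W[...,0]-.572,W[...,1]-.23)<.06)&(W[...,2]>.133)&(P[...,0]>1.8*P[...,1]),0),.138))
cv2.imwrite("pics/f.png",np.hstack(a)); print(robot.current_width(),robot.current_time_s())
```

```text
0.2429753537334683
(array([0.5713, 0.2296]), array([0.065 , 0.0138]), 24.19, array([0.5698, 0.2287]), 116)
0.49158601953710784 37.175
```

View pics/f.png

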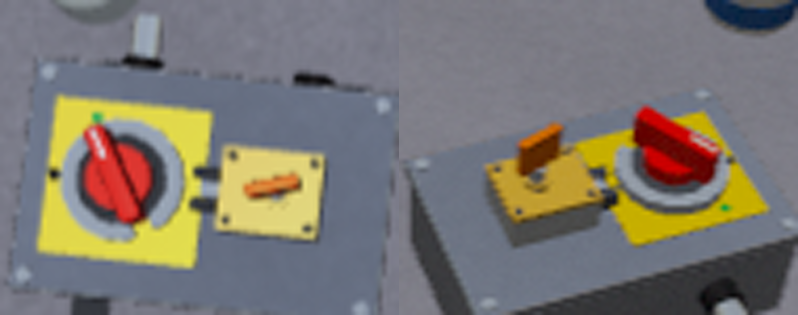

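The handle points at the green mark, turned about 60.7° by the top camera. The key is upright in the lock and the bolt is out.

```bash
python3 -c "
from workcell import robot
print(robot.finish_job())"
```

```text
the job is handed in; nothing more can be done
None
```

I handed the job in at about 37 s: the key is pushed home, turned snug and left upright in the lock, the bolt is out of the notch, and the handle is on at the green mark; no verdict was returned.

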